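Unfold and lock the bench torch stand

TASK

Set the folded bench torch up for work: pull the T-handled spring pin of its stand out, give it about a quarter turn so that it rests in its notch and stays out when you let go, then swing the torch arm up by its cross bar until it clicks into its end stop and stays there, and finally turn the pin back so that it springs fully home and locks the arm. Do not let the arm drop, keep off the brittle graphite plate on the torch, and leave the other things on the bench where they are.

Things in the scene. Friction and masses are not known exactly. Their poses are not given: they have to be found in the camera images.
- stand: Folding torch stand of dark steel, screwed to the bench. Origin: underside, near the middle of its 170 x 130 x 6 mm base plate (x from -80 to +90 mm). z up; x the way the folded arm and torch point (to the robot's left, within 0.45 rad); y to the left of that, so roughly towards the robot. Two cheek plates (40 mm over both in y), 84 mm high, with leaning ears up to 118 mm, carry pivot and pin.
- pivot (a point): Pivot of the torch arm, 20 mm behind (-x) and 56 mm above the stand's origin; axes as the stand's. The arm turns about the stand's y axis through it. The line of the spring pin also passes through it.
- t_grip (a point): Middle of the spring pin's T handle, to be gripped: a round steel bar 14 mm thick, 72 mm long. Moves and turns with the pin. z: the pin's axis, outward (the way to pull), leaning 32 degrees from vertical to the stand's -x; y: along the bar. With the pin home it is 108 mm from the pivot and the bar is parallel to the stand's y. Shaft 8 mm thick.
- collar_top (a point): Middle of the top of the pin's fixed square steel collar, 28 x 28 mm, 29 mm below the T handle when the pin is home; same axes as the T handle at the start. A lug on the shaft lies in the collar's slot. Turned about a quarter and let go, the lug rests in a notch 3.5 mm deep in the collar's top.
- pin_pull (a joint): How far the pin is out, m: 0 home (arm locked), 0.022 the most. Spring: 5 N at home, 11 N at 0.018. Pulled 0.018 or more it turns freely either way; in the rest notch it stays at 0.014. To leave the notch pull it out again to 0.018 or more, turn it to 0, let go. It goes home only at either end of the arm's swing; in between its tip rides on the hub.
- pin_turn (a joint): Turn of the pin about its axis, rad: 0 at the start (bar parallel to the stand's y), positive about the T handle's z axis. It is in the rest notch from about 1.13 to 1.8 (the end of its range), and the same on the negative side. It drops back into the slot within about 0.1 of 0.
- torch_arm (a joint): Swing of the torch arm, rad: 0 folded (12 degrees above level), 0.803 at its end stop (58 degrees above level), where a ball catch holds it. From about 0.45 to 0.65 the catch has to be overcome (some 17 N at the cross bar); beyond, it drives the arm to the stop and holds it. Let go earlier, the arm drops. Lifting it before takes about 10 N at the bar.
- bar_left (a point): Grip point on the arm's cross bar, stand's left (+y, nearer the robot) side: 55 mm from the arm's middle plane, 85 mm from the pivot along the arm. The bar is parallel to the stand's y, 168 mm long in all; each end has a black rubber sleeve 16 mm thick, 26 to 84 mm out from the middle. Its x axis runs along the arm away from the pivot.
- bar_right (a point): The same point on the stand's right (-y) side. The arm is 24 mm wide, 22 mm high; the torch sits on it 180 mm from the pivot: about 140 mm long, 76 mm wide over its valve knobs.
- plate_edge (a point): Middle of the edge nearest the pivot of the dark grey graphite plate (74 mm long, 50 mm wide in y, 10 mm thick) fixed along the top of the torch; it moves with the arm. The plate is not to be touched.
- rod_jar: Glass jar, 76 mm wide and 105 mm high, with glass rods standing in it up to 215 mm high. Stands close beside one end of the cross bar, left or right. Origin: centre of its underside. Leave it alone.
- bead_press: Brass bead press, 70 x 50 x 42 mm, beside the other end of the cross bar. Origin: centre of its underside. Leave it alone.
- paddle: Graphite paddle with a wooden handle, 205 mm long (x) and 45 mm wide, 25 mm high, lying flat. Origin: underside, near its middle. Leave it alone.
- release: Small bottle, 56 mm wide and 100 mm high, to the right of the pin, seen along the stand's x. Origin: centre of its underside. Leave it alone.
- pliers: Pliers with blue handles, 180 mm long (x), 58 mm wide, 18 mm high, lying flat. Origin: underside, near the joint. Leave them alone.
- rod_rest: Steel rod rest, 50 x 130 mm, with four glass rods 210 mm long lying across it along x, 37 mm high. Origin: centre of its underside. Leave it alone.

How it is judged:
By the outcome, as a careful person would: the job done as asked, in the order asked, and still so for the second after the job is handed in, with the robot touching nothing.
It also fails if it takes over 66 s, if anything falls off the work surface, if the arm or the gripper's body presses on something with over 40 N, if the wrist force passes 120 N, or if a joint passes its speed limit or range.

ROBOT

A 7-joint arm with a two-finger parallel gripper is mounted at the origin on the work surface. World frame = base frame: x ahead of the robot, y to its left, z up, the work surface at z = 0. Lengths are in m, angles in rad, forces in N, time in s.
With the tool pointing down it reaches from about 0.425 to 0.925 m from the base axis. Payload 6.8 kg.
Tool frame: the origin (TCP) lies midway between the tips of the shut fingers; the grasp point (between the pads) lies 19 mm behind it (ctrl.hold_point_z is the distance from the TCP to the grasp point, in m); z points along the fingers, y is the line along which they close (so a half turn about z gives the same grasp; the last joint's range is limited). The gripper opens to 85 mm and grips with 20 to 120 N. Pads are 22 mm wide; open, the fingers measure 114 mm over their backs; the gripper's body (76 mm by 85 mm) begins 54 mm behind the grasp point. The pads swing forward as they close: fully open they stand 13 mm farther back than shut.
Start: joints at [1.08, 0.477, 0.022, 1.555, -0.011, 1.109, -0.083], TCP at [0.252, -0.626, 0.198] pointing down, gripper open.
Joint ranges: [-2.96, 2.96], [-0.34, 2.1], [-1.41, 1.46], [0.24, 2.44], [-1.37, 4.51], [0.17, 1.92], [-2.96, 2.96]. Speed limits (rad/s): [2.39, 2.39, 3.14, 3.14, 3.14, 3.14, 3.14].

INTERFACE

Orientations are given as a rotation vector (axis times angle).
In Python, from cell import ctrl gives the robot as it stands.
- The arm moves only by the tool drive_effector, called after "Request:" as a command line: name --argument value ..., lists and objects as JSON in quotes. Schema: {"type":"object","properties":{"motion":{"type":"object","properties":{"drx":{"type":"array","items":{"type":"number"},"minItems":1,"maxItems":8},"dry":{"type":"array","items":{"type":"number"},"minItems":1,"maxItems":8},"drz":{"type":"array","items":{"type":"number"},"minItems":1,"maxItems":8},"tx":{"type":"array","items":{"type":"number"},"minItems":1,"maxItems":8},"ty":{"type":"array","items":{"type":"number"},"minItems":1,"maxItems":8},"tz":{"type":"array","items":{"type":"number"},"minItems":1,"maxItems":8},"jaw":{"type":"array","items":{"type":"number"},"minItems":1,"maxItems":8}},"additionalProperties":false,"required":["drx","dry","drz","tx","ty","tz","jaw"]},"only":{"type":"string"},"quiet":{"type":"boolean"},"lines":{"type":"string"}},"required":["motion"],"additionalProperties":false}. motion is an object with one list for each field, all of the same length, 1 to 8, a row being the entries at one place: drx, dry, drz (a rotation vector in rad), tx, ty, tz (the shift in m), jaw (the finger opening in m); each row is the pose to reach, as a shift and turn from the pose commanded when the call began, along the tool's axes at that moment; what a row does not reach only later rows make up. A row lasts 1/10 s, in which the tool goes at most 0.05 m and 0.15 rad, less where a joint would pass 70% of its speed; a pose out of reach is approached as far as the arm can. The fingers move at their own pace and stop on an object; the grip force is fixed at half the most. Time passes only in rows, so rows that do not move let the fingers close. The tool returns the time, the measured TCP pose, the force, the opening and the grip force at its end. only (a regular expression) keeps the lines of the reply that match it, lines (a string "A,B") keeps lines A to B, and quiet returns only ok. Input that does not fit is refused with a message, and nothing moves.
- ctrl.sense(): the state, without advancing time (a new reading comes with each control period).
- ctrl.grab_frame(name): name is "scene" or "top" or "wrist"; returns the picture (384x512x3 uint8, red, green, blue); there is no depth.
- ctrl.camera_params(name): a dict with "fx", "fy", "cx", "cy" (pixels), "R" (3x3) and "t" (3): a world point X has camera coordinates R X + t. Camera axes: x right, y down, z forward; pixel columns grow to the right and rows downward; lengths in m; the calibration is good to about 2 mm. A picture is of the moment at which its call begins: read the wrist's pose just before it. camera_params takes no time and is no camera call; for the wrist camera it gives the pose at the moment of the call.
- ctrl.job_done(): hands the job in; it is judged then, once.
The state is a dict: "t": time; "qpos": joint angles; "joint_vel": joint speeds; "effort": joint torques, N m; "tcp_pos": TCP position; "tcp_rot": TCP orientation; "contact_force": force on the tool from outside, world axes, zero at the start; "ft_torque": the same for the moment, N m; "finger_gap": finger opening in m; "gripper_force": force on a finger pad.
Only numpy, scipy, OpenCV 4.12 (cv2) and the standard library are available. Lean on these libraries where they do the work, as an engineer would, in place of code of your own. Each camera call takes 0.05 s, during which the arm holds its last target. There are 200 camera calls.

## Working session

There is one attempt and no reset: what is moved stays moved. The work goes in short steps, Python scripts to look and compute and a tool call to move; the robot and the scene stay as the last step left them, time stands still between calls to the robot, and variables do not carry over. Pictures are saved under pics/ and viewed, at most 10 in all, crops included, and the job is handed in when it is done.

```bash
ls; mkdir -p pics; python3 - <<'E'
from cell import ctrl
import cv2,numpy as np
for n in("scene","top"):
    im=ctrl.grab_frame(n)[:,:,::-1]; cv2.imwrite(f"pics/{n}0.png",cv2.resize(im,(800,600),interpolation=cv2.INTER_CUBIC)); cv2.imwrite(f"/tmp/{n}.png",im)
    p=ctrl.camera_params(n); print(n,p, -p["R"].T@p["t"])
print(ctrl.sense())
E
```

```text
cell.py
pics
scene {'fx': 389.6718497239966, 'fy': 389.6718497239966, 'cx': 252.4027375604362, 'cy': 189.14177909740593, 'R': array([[ 0.71922573,  0.69465058, -0.01322546],
       [ 0.50041068, -0.53113163, -0.68373119],
       [-0.48197873,  0.4851389 , -0.72961411]]), 't': array([-0.43870822, -0.21640083,  1.35816868])} [ 1.07842794 -0.46908886  0.83717691]
top {'fx': 391.8103543912881, 'fy': 391.8103543912881, 'cx': 260.8677397877587, 'cy': 190.28120198264395, 'R': array([[-0.02641147, -0.99960552, -0.00955217],
       [-0.98056674,  0.0277643 , -0.19421124],
       [ 0.19439984,  0.00423714, -0.98091322]]), 't': array([0.02300899, 0.60378604, 1.04584197])} [0.3893487  0.00180484 1.14336204]
{'t': 0.1, 'qpos': array([ 1.07992821,  0.4777252 ,  0.02233623,  1.55634492, -0.01147795,
        1.10931559, -0.0830852 ]), 'joint_vel': array([ 0.00014089, -0.00340673,  0.00068631, -0.0026453 , -0.00097037,
        0.00063765, -0.00051899]), 'effort': array([ 5.98111612e-03, -5.97755420e+01,  1.61441009e+00, -2.81953651e+01,
        1.28729426e-02,  5.04643918e-03,  3.61042873e-05]), 'tcp_pos': array([ 0.25186776, -0.62561157,  0.19732091]), 'tcp_rot': array([-3.08264470e+00, -5.97359954e-01,  7.08385655e-04]), 'contact_force': array([ 0.79996   ,  0.55517579, -0.69202081]), 'ft_torque': array([0.01398063, 0.0086993 , 0.02743496]), 'gripper_force': 0.0, 'finger_gap': 0.08538169040742682}
```

View pics/scene0.png

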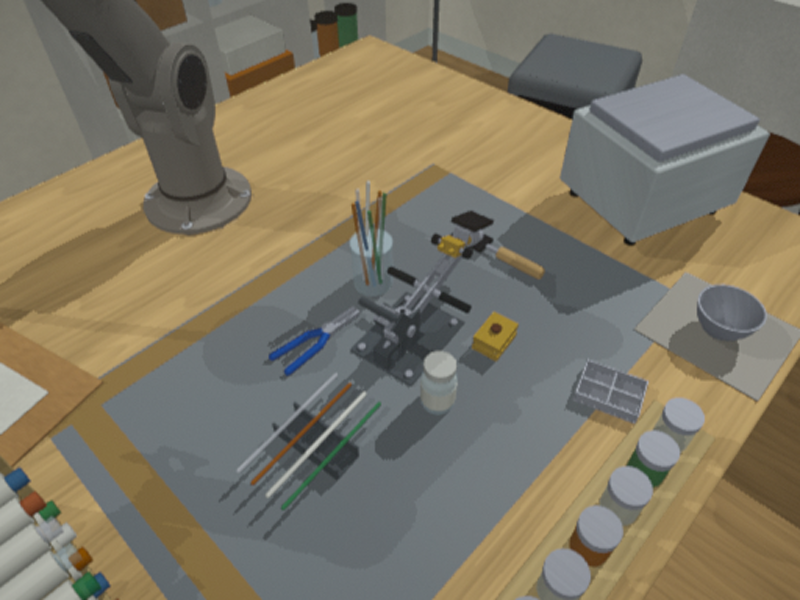

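View pics/top0.png

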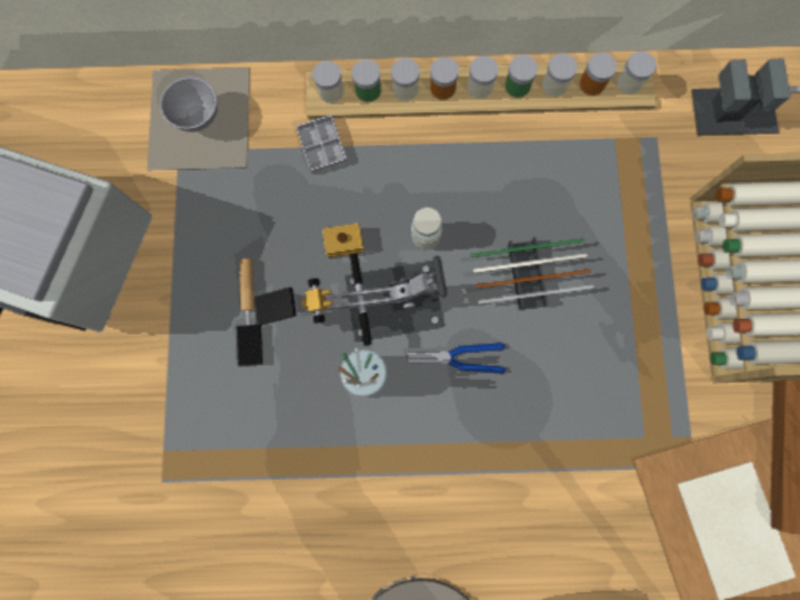

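The scene view shows the folded stand at about (400,320) px with its T handle at (378,312). The jar is at the bar's near end and the press at its far end. In the top view the T handle is at (440,277) and the bar runs from (353,262) to (367,335). I'll enlarge both.

```bash
python3 - <<'E'
import cv2
a=cv2.imread("/tmp/scene.png")[140:240,215:345]; b=cv2.imread("/tmp/top.png")[150:235,185:300]
cv2.imwrite("pics/sc1.png",cv2.resize(a,(780,600),interpolation=cv2.INTER_CUBIC))
cv2.imwrite("pics/tc1.png",cv2.resize(b,(805*115//116,int(85*805*115/116/115)),interpolation=cv2.INTER_CUBIC)[:, :800])
print((805*115//116)/115)
E
```

```text
6.939130434782609
```

View pics/sc1.png

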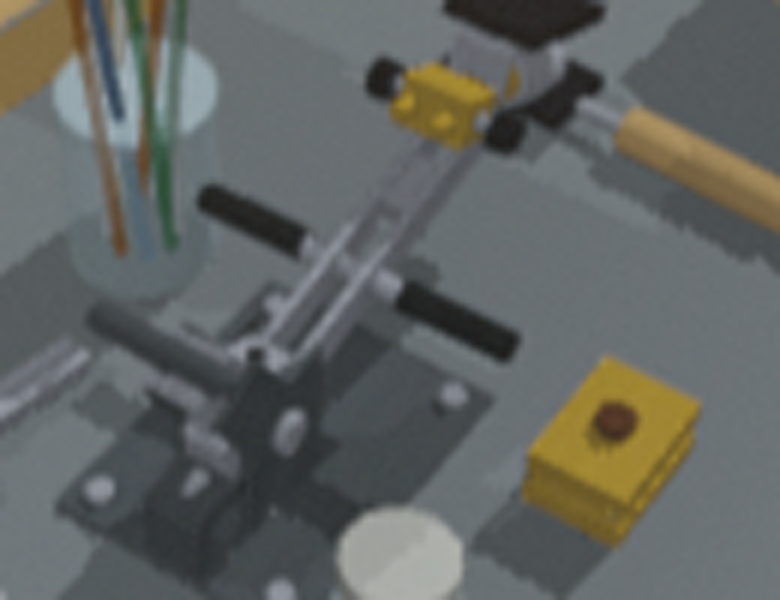

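View pics/tc1.png

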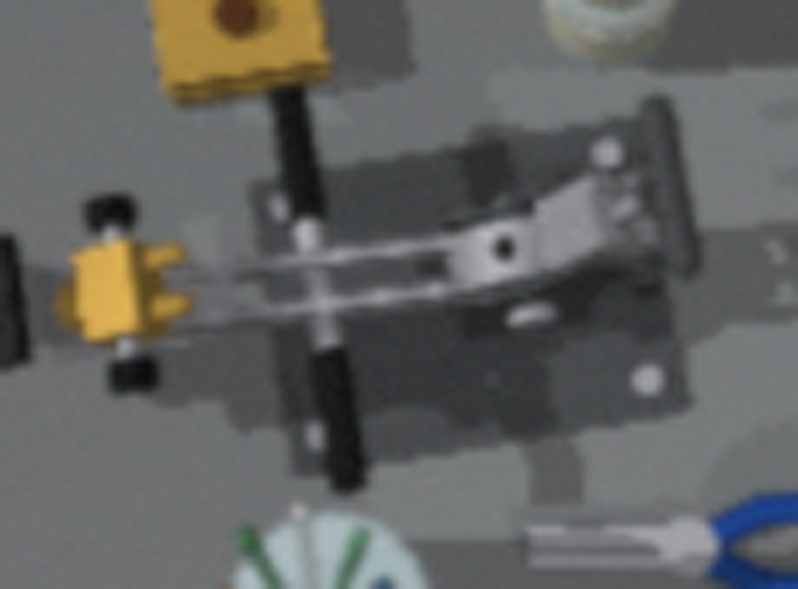

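The crops show the T-bar ends at scene (100,318)/(235,378) and top (655,105)/(685,265), and the cross-bar ends at scene (207,195)/(512,347) and top (287,90)/(347,485). I'll fit the stand's pose to these.

```bash
cat > h.py <<'E'
import numpy as np
from scipy.spatial.transform import Rotation as R
from scipy.optimize import least_squares
from cell import ctrl
P={n:ctrl.camera_params(n) for n in("scene","top")}
def proj(p,X):
    c=np.atleast_2d(X)@p["R"].T+p["t"]; return np.c_[p["fx"]*c[:,0]/c[:,2]+p["cx"],p["fy"]*c[:,1]/c[:,2]+p["cy"]]
def ray(n,uv,z):
    p=P[n]; d=p["R"].T@[(uv[0]-p["cx"])/p["fx"],(uv[1]-p["cy"])/p["fy"],1]; o=-p["R"].T@p["t"]; return o+d*(z-o[2])/d[2]
PIV=np.array([-.02,0,.056])
A=np.array([-np.sin(np.radians(32)),0,np.cos(np.radians(32))])
def bar(q,y,l=.085): a=np.radians(12)+q; return PIV+l*np.array([np.cos(a),0,np.sin(a)])+[0,y,0]
def tg(y,d=0): return PIV+(.108+d)*A+[0,y,0]
E
python3 - <<'E'
from h import *
f=lambda o,s,X:np.array(o)+(np.array(X)+.5)/s-.5
S=lambda x,y:f((215,140),6,(x,y)); T=lambda x,y:f((185,150),6.939,(x,y))
obs=[("scene",S(97,317),tg(.036)),("scene",S(235,378),tg(-.036)),("scene",S(205,194),bar(0,.084)),("scene",S(514,348),bar(0,-.084)),
("top",T(656,100),tg(-.036)),("top",T(686,268),tg(.036)),("top",T(287,88),bar(0,-.084)),("top",T(348,488),bar(0,.084)),
("top",T(307,220),bar(0,-.026)),("top",T(327,346),bar(0,.026)),("top",T(690,408),np.array([-.08,.065,.006])),("top",T(254,182),np.array([.09,-.065,.006])),("top",T(293,477),np.array([.09,.065,.006]))]
def W(v,X): return R.from_euler("z",v[2]).apply(X)+[v[0],v[1],0]
r=lambda v:np.concatenate([(proj(P[n],W(v,X))[0]-u) for n,u,X in obs])
s=least_squares(r,[.5,0,1.5],loss="soft_l1"); v=s.x;print(v,np.degrees(v[2]));print(r(v).reshape(-1,2).round(1).tolist())
np.save("v.npy",v)
for n,X in dict(tg=tg(0),tgL=tg(.036),piv=PIV,barR=bar(0,-.055),barL=bar(0,.055),barRup=bar(.803,-.055)).items(): print(n,W(v,X).round(4))
for n,u,z in(("jar",(363,372),.105),("press",(342,239),.042),("bottle",(427,217),.1)):
  w=ray("top",((u[0]+.5)/1.5625-.5,(u[1]+.5)/1.5625-.5),z); print(n,w,R.from_euler("z",-v[2]).apply(w-[v[0],v[1],0]).round(3))
E
```

```text
[0.61212746 0.0287743  1.71353488] 98.17831672263827
[[-1.0, -1.3], [0.2, 1.5], [-0.1, -0.1], [-0.0, -0.1], [-0.4, -1.1], [0.2, 1.2], [-0.1, -0.5], [0.4, 0.2], [0.2, 0.2], [0.1, 0.1], [-0.0, -0.1], [-1.1, -0.5], [-0.1, -0.3]]
tg [ 0.6231 -0.0477  0.1476]
tgL [ 0.5875 -0.0528  0.1476]
piv [0.615 0.009 0.056]
barR [0.6576 0.0991 0.0737]
barL [0.5487 0.0835 0.0737]
barRup [0.663  0.0614 0.1281]
jar [0.46916705 0.08549215 0.105     ] [0.076 0.133 0.105]
press [0.7228575  0.12687009 0.042     ] [ 0.081 -0.124  0.042]
bottle [ 0.74163134 -0.03163178  0.1       ] [-0.078 -0.12   0.1  ]
```

```bash
cat >> h.py <<'E'
try: v=np.load("v.npy"); RS=R.from_euler("z",v[2])
except Exception: pass
def W(X): return RS.apply(X)+[v[0],v[1],0]
def fr(z,x):  # tool rotation from z, x axes given in stand frame
    z=np.array(z)/np.linalg.norm(z); x=np.array(x)-np.dot(x,z)*z; x/=np.linalg.norm(x)
    return RS*R.from_matrix(np.c_[x,np.cross(z,x),z])
def row(g,Rt,hold=True):   # grasp point in stand frame
    s=ctrl.sense(); Rc=R.from_rotvec(s["tcp_rot"]); t=W(g)+(Rt.apply([0,0,ctrl.hold_point_z]) if hold else 0)
    return (Rc.inv()*Rt).as_rotvec().round(4), Rc.inv().apply(t-s["tcp_pos"]).round(4)
E
python3 - <<'E'
from h import *
print(ctrl.hold_point_z)
for sx in(1,-1): print(sx,row(tg(0,.1),fr(-A,[0,sx,0])))
E
```

```text
0.0187
1 (array([-0.0972,  0.7996, -2.7973]), array([ 0.55  , -0.3556, -0.0187]))
-1 (array([0.5542, 0.0674, 0.2337]), array([ 0.55  , -0.3556, -0.0187]))
```

Request:
drive_effector --motion '{"drx": [0.2, 0.2, 0.2, 0.554, 0.554, 0.554, 0.554, 0.554], "dry": [0.02, 0.02, 0.02, 0.067, 0.067, 0.067, 0.067, 0.067], "drz": [0.08, 0.08, 0.08, 0.234, 0.234, 0.234, 0.234, 0.234], "tx": [0.2, 0.2, 0.2, 0.55, 0.55, 0.55, 0.55, 0.55], "ty": [-0.13, -0.13, -0.13, -0.356, -0.356, -0.356, -0.356, -0.356], "tz": [-0.02, -0.02, -0.02, -0.019, -0.019, -0.019, -0.019, -0.019], "jaw": [0.085, 0.085, 0.085, 0.05, 0.05, 0.05, 0.05, 0.05]}'

```text
t: 0.9
tcp_pos: [0.4825, -0.2984, 0.2126]
tcp_rot: [-2.578, -0.181, 0.054]
contact_force: [0.5, -0.1, -0.3]
finger_gap: 0.05
gripper_force: 0.0
```

```bash
python3 - <<'E'
from h import *
print(row(tg(0,.1),fr(-A,[0,-1,0])), ctrl.sense()["qpos"].round(2))
E
```

```text
(array([ 0.0001,  0.0003, -0.0024]), array([ 0.1745, -0.1595,  0.0946])) [ 0.74  0.56 -0.09  1.51 -0.33  1.49 -0.68]
```

Request:
drive_effector --motion '{"drx": [0, 0, 0, 0, 0, 0, 0], "dry": [0, 0, 0, 0, 0, 0, 0], "drz": [-0.002, -0.002, -0.002, -0.002, -0.002, -0.002, -0.002], "tx": [0.175, 0.175, 0.175, 0.175, 0.175, 0.175, 0.175], "ty": [-0.16, -0.16, -0.16, -0.16, -0.16, -0.16, -0.16], "tz": [0.095, 0.095, 0.095, 0.095, 0.095, 0.095, 0.095], "jaw": [0.05, 0.05, 0.05, 0.05, 0.05, 0.05, 0.05]}'

```text
t: 1.6
tcp_pos: [0.629, -0.0877, 0.2175]
tcp_rot: [-2.577, -0.192, 0.054]
contact_force: [-0.2, -0.1, -0.4]
finger_gap: 0.0498
gripper_force: 0.0
```

```bash
python3 - <<'E'
from h import *
import cv2
print(row(tg(0,.1),fr(-A,[0,-1,0])),row(tg(0,0),fr(-A,[0,-1,0])), ctrl.sense()["qpos"].round(2))
p=ctrl.camera_params("wrist");im=ctrl.grab_frame("wrist")[:,:,::-1].copy()
print(proj(p,W(np.array([tg(.036),tg(-.036),tg(0)]))).round(1))
cv2.imwrite("pics/w1.png",cv2.resize(im,(800,600)))
E
```

```text
(array([0.0006, 0.0023, 0.0055]), array([-0.0002,  0.0027, -0.0006])) (array([0.0006, 0.0023, 0.0055]), array([0.    , 0.0026, 0.0994])) [ 0.43  0.58 -0.18  1.48 -0.42  1.36 -1.01]
[[257.7 229.8]
 [258.3 147.4]
 [258.  190.2]]
```

View pics/w1.png

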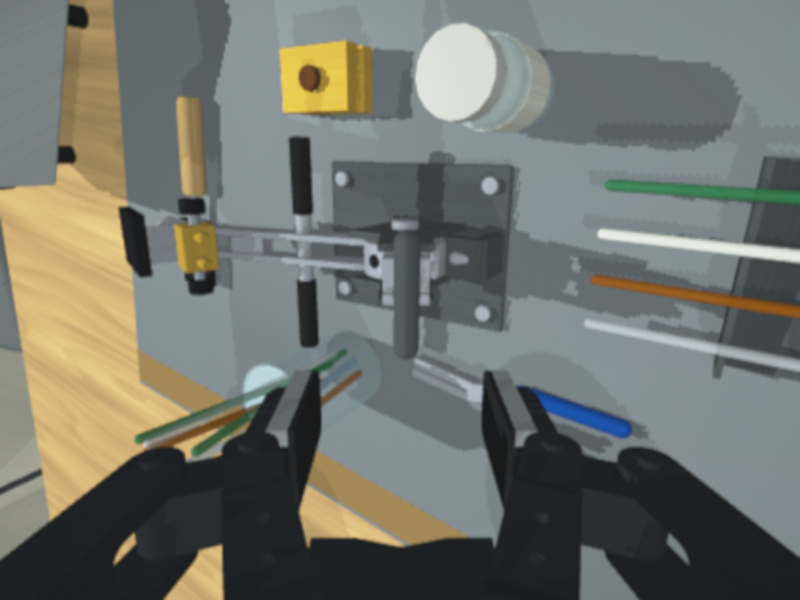

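The wrist picture shows the T handle at (405,290) px between the fingers, within 2 mm of the prediction. I'll descend and grip.

Request:
drive_effector --motion '{"drx": [0, 0, 0, 0, 0, 0, 0, 0], "dry": [0.002, 0.002, 0.002, 0.002, 0.002, 0.002, 0.002, 0.002], "drz": [0.005, 0.005, 0.005, 0.005, 0.005, 0.005, 0.005, 0.005], "tx": [0, 0, 0, 0, 0, 0, 0, 0], "ty": [0.003, 0.003, 0.003, 0.003, 0.003, 0.003, 0.003, 0.003], "tz": [0.05, 0.08, 0.1, 0.1, 0.1, 0.1, 0.1, 0.1], "jaw": [0.05, 0.05, 0.05, 0.05, 0, 0, 0, 0]}'

```text
t: 2.45
tcp_pos: [0.6223, -0.0417, 0.1322]
tcp_rot: [-2.58, -0.179, 0.049]
contact_force: [-0.0, -0.1, 1.1]
finger_gap: 0.0001
gripper_force: 0.0
```

```bash
python3 - <<'E'
from h import *
print(row(tg(0,0),fr(-A,[0,-1,0])), ctrl.sense()["qpos"].round(2))
E
```

```text
(array([ 0.0028, -0.004 , -0.0033]), array([-0.0001, -0.003 ,  0.0024])) [ 0.39  0.62 -0.21  1.61 -0.44  1.16 -0.99]
```

```bash
python3 - <<'E'
from h import *
import cv2
a=ctrl.grab_frame("wrist")[150:350,120:400,::-1]; b=ctrl.grab_frame("scene")[110:240,190:345,::-1]
cv2.imwrite("pics/m2.png",np.hstack([cv2.resize(a,(420,300)),cv2.resize(b,(358,300),interpolation=cv2.INTER_CUBIC)]))
print(ctrl.sense()["finger_gap"],ctrl.sense()["tcp_pos"])
E
```

```text
0.00012075784309877255 [ 0.62200246 -0.04112214  0.13184537]
```

View pics/m2.png

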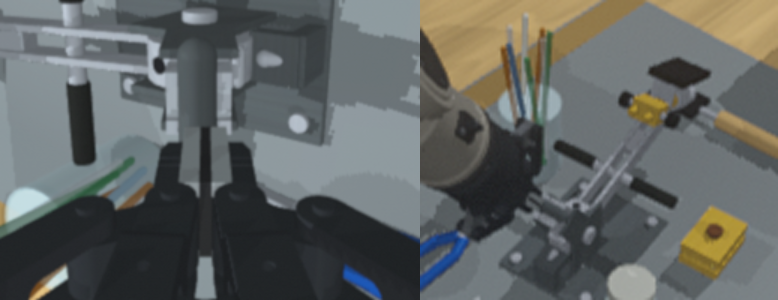

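```bash
python3 - <<'E'
from h import *
p=ctrl.camera_params("wrist"); s=ctrl.sense(); Rc=R.from_rotvec(s["tcp_rot"])
print(proj(p,W(np.array([tg(.036),tg(-.036),tg(0)]))).round(0).tolist(), proj(p,np.array([s["tcp_pos"],s["tcp_pos"]-Rc.apply([0,0,.019])])).round(0).tolist())
print((-p["R"].T@p["t"]-s["tcp_pos"])@Rc.as_matrix(), (p["R"]@Rc.as_matrix()).round(3), proj(P["scene"],s["tcp_pos"]))
E
```

```text
[[250.0, 297.0], [248.0, 176.0], [249.0, 240.0]] [[254.0, 228.0], [254.0, 242.0]]
[ 0.07520646  0.001407   -0.1760172 ] [[ 0.     1.     0.001]
 [-0.958  0.001 -0.287]
 [-0.287 -0.     0.958]] [[243.44608358 200.12201511]]
```

```bash
python3 - <<'E'
from h import *
import cv2
a=ctrl.grab_frame("wrist")[150:300,160:350,::-1]
cv2.imwrite("pics/m3.png",cv2.resize(cv2.convertScaleAbs(a,alpha=1.6,beta=20),(760,600),interpolation=cv2.INTER_CUBIC))
E
```

```text
(no output)
```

View pics/m3.png

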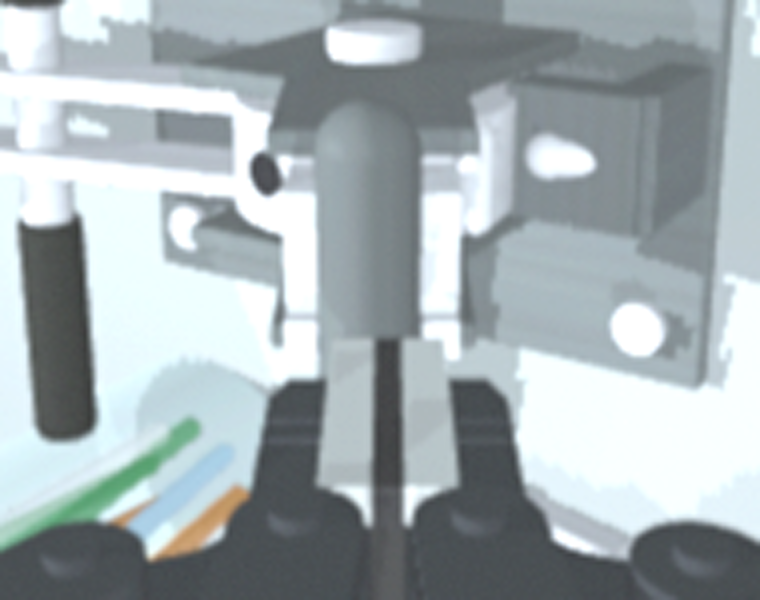

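```bash
python3 - <<'E'
from h import *
p=ctrl.camera_params("wrist"); s=ctrl.sense(); Rc=R.from_rotvec(s["tcp_rot"])
f=lambda o,s,X:np.array(o)+(np.array(X)+.5)/s-.5
S=lambda x,y:f((215,140),6,(x,y)); T=lambda x,y:f((185,150),6.939,(x,y))
Rr=Rc.as_matrix()
def cam(pos,rv):
    M=R.from_rotvec(rv).as_matrix(); C=p["R"]@Rr; c0=Rr.T@(-p["R"].T@p["t"]-s["tcp_pos"]); Rn=C@M.T
    return dict(p,R=Rn,t=-Rn@(np.array(pos)+M@c0))
w1=cam([0.629,-0.0877,0.2175],[-2.577,-0.192,0.054])
q=lambda a:(np.array(a)+.5)/1.5625-.5
obs=[(P["scene"],S(166,347.5)),(P["top"],T(671,184)),(w1,q((404,290)))]
r=lambda X,o=obs:np.concatenate([proj(c,X)[0]-u for c,u in o])
X=least_squares(r,W(tg(0))).x; print(X,W(tg(0)),r(X).round(1))
X2=least_squares(lambda X:r(X,obs[:2]),X).x; print(X2,r(X2).round(1))
for x in(0,.011):
  for z in(0,-.01,-.019,-.03): print(x,z,proj(p,s["tcp_pos"]+Rr@[x,0,z]).round(0))
print(proj(P["scene"],s["tcp_pos"]))
E
```

```text
[ 0.62599856 -0.04642322  0.14587587] [ 0.62311394 -0.04767155  0.14758919] [ 0.6  0.8 -0.7 -1.   0.   0.7]
[ 0.62360697 -0.0472911   0.14731049] [-0.4  0.1 -0.3 -0.2 -0.3  4. ]
0 0 [[254. 228.]]
0 -0.01 [[254. 235.]]
0 -0.019 [[254. 242.]]
0 -0.03 [[254. 252.]]
0.011 0 [[254. 211.]]
0.011 -0.01 [[254. 217.]]
0.011 -0.019 [[254. 223.]]
0.011 -0.03 [[254. 232.]]
[[243.46584798 200.09550318]]
```

The wrist crop shows the shut pad tips at (390,340) px overlaying the handle. By the camera's geometry they sit about 33 mm behind the reported TCP, so they closed above the bar. I'll open, advance in steps while watching the force, and grip again.

Request:
drive_effector --motion '{"drx": [0, 0, 0, 0, 0, 0], "dry": [0, 0, 0, -0.004, -0.004, -0.004], "drz": [0, 0, 0, -0.003, -0.003, -0.003], "tx": [0, 0, 0, 0, 0, 0], "ty": [0, 0, 0, -0.003, -0.003, -0.003], "tz": [-0.005, -0.005, -0.005, 0.005, 0.015, 0.015], "jaw": [0.055, 0.055, 0.055, 0.055, 0.055, 0.055]}'

```text
t: 3.2
tcp_pos: [0.6188, -0.0282, 0.1186]
tcp_rot: [-2.577, -0.187, 0.06]
contact_force: [-0.7, 0.3, 0.6]
finger_gap: 0.0547
gripper_force: 0.0
```

```bash
python3 - <<'E'
from h import *
import cv2
print(row(tg(0,0),fr(-A,[0,-1,0])))
cv2.imwrite("/tmp/w4.png",ctrl.grab_frame("wrist")[:,:,::-1])
E
```

```text
(array([-0.0003,  0.0054,  0.0004]), array([ 0.0014,  0.0015, -0.0165]))
```

Request:
drive_effector --motion '{"drx": [0, 0, 0, 0, 0, 0, 0], "dry": [0.005, 0.005, 0.005, 0.005, 0.005, 0.005, 0.005], "drz": [0, 0, 0, 0, 0, 0, 0], "tx": [0.001, 0.001, 0.001, 0.001, 0.001, 0.001, 0.001], "ty": [0.001, 0.001, 0.001, 0.001, 0.001, 0.001, 0.001], "tz": [0.006, 0.013, 0.013, 0.013, 0.013, 0.013, 0.013], "jaw": [0.055, 0.055, 0, 0, 0, 0, 0]}'

```text
t: 3.95
tcp_pos: [0.6205, -0.024, 0.1092]
tcp_rot: [-2.579, -0.183, 0.048]
contact_force: [-1.1, 0.5, 2.6]
finger_gap: 0.0116
gripper_force: 58.6
```

```bash
python3 - <<'E'
from h import *
print(row(tg(0,0),fr(-A,[0,-1,0])),ctrl.sense()["qpos"].round(2))
E
```

```text
(array([ 0.0015, -0.0035,  0.0002]), array([-0.0007, -0.0001, -0.0264])) [ 0.38  0.64 -0.22  1.64 -0.45  1.1  -0.99]
```

Request:
drive_effector --motion '{"drx": [0, 0, 0, 0], "dry": [0, 0, 0, 0], "drz": [0, 0, 0, 0], "tx": [0, 0, 0, 0], "ty": [0, 0, 0, 0], "tz": [-0.004, -0.008, -0.01, -0.01], "jaw": [0, 0, 0, 0]}'

```text
t: 4.35
tcp_pos: [0.621, -0.0286, 0.1167]
tcp_rot: [-2.578, -0.184, 0.049]
contact_force: [2.3, 5.6, -8.0]
finger_gap: 0.0117
gripper_force: 58.4
```

```bash
python3 - <<'E'
from h import *
import cv2
print(row(tg(0,0),fr(-A,[0,-1,0])),ctrl.sense()["contact_force"]@W(A)-ctrl.sense()["contact_force"]@W(0*A))
im=ctrl.grab_frame("wrist")[:,:,::-1]
cv2.imwrite("pics/w5.png",cv2.resize(cv2.convertScaleAbs(im[120:320,130:380],alpha=1.5,beta=15),(750,600),interpolation=cv2.INTER_CUBIC))
E
```

```text
(array([ 0.001 , -0.0026,  0.0002]), array([-0.0006, -0.0001, -0.0177])) -9.530430841938355
```

View pics/w5.png

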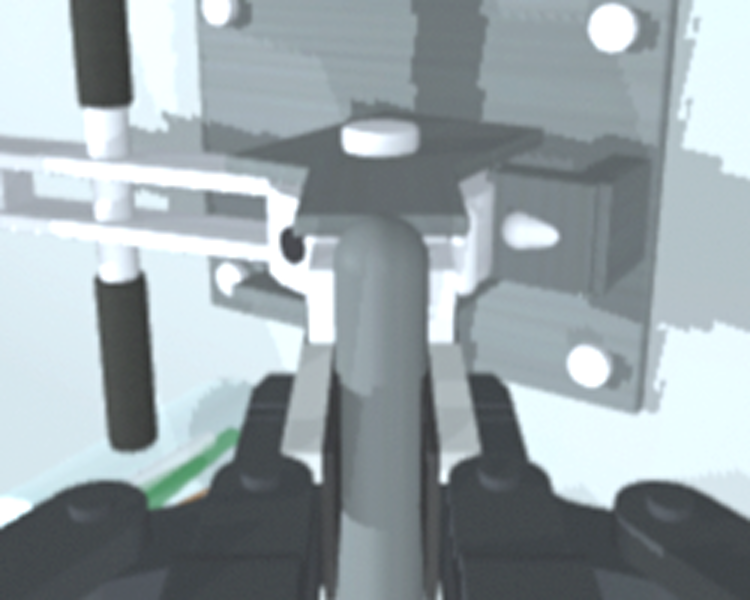

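The wrist picture shows the T bar (380,400) held squarely between the pads, and the pull force matches the spring. I'll pull out further and turn.

Request:
drive_effector --motion '{"drx": [0, 0, 0, 0, 0, 0, 0], "dry": [0, 0, 0, 0, 0, 0, 0], "drz": [0, 0, 0, 0.1, 0.2, 0.3, 0.3], "tx": [0, 0, 0, 0, 0, 0, 0], "ty": [0, 0, 0, 0, 0, 0, 0], "tz": [-0.005, -0.0112, -0.0112, -0.0112, -0.0112, -0.0112, -0.0112], "jaw": [0, 0, 0, 0, 0, 0, 0]}'

```text
t: 5.1
tcp_pos: [0.6216, -0.0343, 0.1251]
tcp_rot: [-2.585, 0.208, 0.161]
contact_force: [2.8, 5.4, -11.1]
finger_gap: 0.0116
gripper_force: 58.6
```

```bash
python3 - <<'E'
from h import *
s=ctrl.sense();print(row(tg(0,0),fr(-A,[0,-1,0])),s["contact_force"]@RS.apply(A),s["ft_torque"],s["qpos"].round(2))
E
```

```text
(array([ 0.0013, -0.0022, -0.3029]), array([-0.0006, -0.0004, -0.0075])) -12.004818981396191 [-0.8445678  -0.95344692 -0.44079004] [ 0.34  0.62 -0.14  1.62 -0.48  1.15 -1.26]
```

Request:
drive_effector --motion '{"drx": [0, 0, 0, 0, 0, 0, 0, 0], "dry": [0, 0, 0, 0, 0, 0, 0, 0], "drz": [0.15, 0.3, 0.45, 0.6, 0.75, 0.9, 1.05, 1.15], "tx": [0, 0, 0, 0, 0, 0, 0, 0], "ty": [0, 0, 0, 0, 0, 0, 0, 0], "tz": [-0.001, -0.001, -0.001, -0.001, -0.001, -0.001, -0.001, -0.001], "jaw": [0, 0, 0, 0, 0, 0, 0, 0]}'

```text
t: 5.9
tcp_pos: [0.6205, -0.0358, 0.125]
tcp_rot: [-2.139, 1.65, 0.553]
contact_force: [0.0, 3.5, -12.4]
finger_gap: 0.0118
gripper_force: 58.6
```

```bash
python3 - <<'E'
from h import *
s=ctrl.sense();print(row(tg(0,0),fr(-A,[0,-1,0])),s["contact_force"]@RS.apply(A),s["ft_torque"],s["qpos"].round(2))
E
```

```text
(array([ 0.0022, -0.0015, -1.4569]), array([-0.0015, -0.0011, -0.0069])) -12.312851880947566 [-1.446768   -0.42635913 -0.10066556] [ 0.16  0.62  0.12  1.64 -0.62  1.21 -2.3 ]
```

Request:
drive_effector --motion '{"drx": [0, 0, 0, 0, 0, 0], "dry": [0, 0, 0, 0, 0, 0], "drz": [0, 0, 0, 0, 0, 0], "tx": [0, 0, 0, 0, 0, 0], "ty": [0, 0, 0, 0, 0, 0], "tz": [0.003, 0.006, 0.006, 0.006, 0.006, 0.006], "jaw": [0, 0, 0, 0.04, 0.04, 0.04]}'

```text
t: 6.5
tcp_pos: [0.6231, -0.033, 0.1243]
tcp_rot: [-2.14, 1.64, 0.544]
contact_force: [-0.2, -0.0, 0.9]
finger_gap: 0.0401
gripper_force: 0.0
```

```bash
python3 - <<'E'
from h import *
s=ctrl.sense();print(row(tg(0,0),fr(-A,[0,-1,0])),s["contact_force"]@RS.apply(A))
E
```

```text
(array([-0.003 , -0.007 , -1.4484]), array([-0.0003,  0.0019, -0.0087])) 0.7370547015683999
```

Request:
drive_effector --motion '{"drx": [0, 0, 0, 0], "dry": [0, 0, 0, 0], "drz": [0, 0, 0, 0], "tx": [0, 0, 0, 0], "ty": [0, 0, 0, 0], "tz": [-0.05, -0.1, -0.13, -0.13], "jaw": [0.04, 0.04, 0.04, 0.04]}'

```text
t: 6.9
tcp_pos: [0.6337, -0.1053, 0.2384]
tcp_rot: [-2.139, 1.643, 0.532]
contact_force: [1.0, -0.0, 0.2]
finger_gap: 0.0397
gripper_force: 0.0
```

```bash
python3 - <<'E'
from h import *
import cv2
p=ctrl.camera_params("wrist"); s=ctrl.sense(); a=ctrl.grab_frame("wrist")[:,:,::-1]
u=[.86*.0,0]
b=np.cross([0,1,0],A)*.036
for d in(0,.014,.018):
  print(d,proj(p,W(np.array([tg(0,d),tg(0,d)+b,tg(0,d)-b]))).round(0).tolist())
cv2.imwrite("pics/w6.png",cv2.resize(a,(800,600)))
n=fr([0,.3,-1],[0,-1,0]); print(row(bar(0,-.055)+[0,0,.1],n),s["qpos"].round(2))
E
```

```text
0 [[262.0, 184.0], [257.0, 220.0], [267.0, 145.0]]
0.014 [[262.0, 188.0], [257.0, 226.0], [268.0, 148.0]]
0.018 [[262.0, 190.0], [257.0, 228.0], [268.0, 148.0]]
(array([-0.6547,  0.1568, -1.3208]), array([-0.1184, -0.0614,  0.1719])) [ 0.22  0.56  0.17  1.46 -0.57  1.44 -2.34]
```

View pics/w6.png

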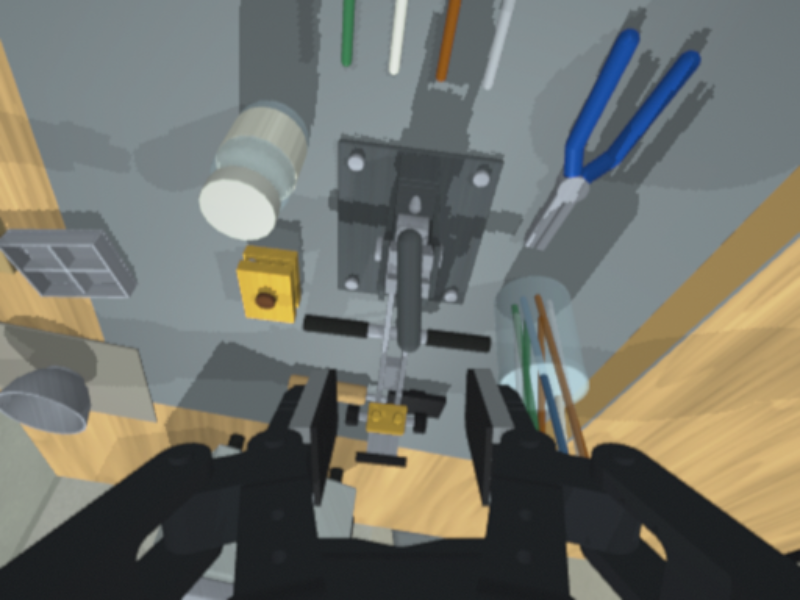

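The handle is turned, with its ends at (410,232)/(408,348) px, and it has stayed out after release. Next is the right end of the cross bar, tilted outward.

```bash
cat >> h.py <<'E'
E0=.026
def bt(q,back=0,t=.4,p0=0.,y=-.058):   # tool target on cross bar
    p=q+p0; z=np.array([np.sin(p),t,-np.cos(p)]); z/=np.linalg.norm(z)
    return row(bar(q,y)+z*(E0-back),fr(z,[0,-1,0]))
E
python3 - <<'E'
from h import *
print(bt(0,.13))
E
```

```text
(array([-0.7121,  0.0845, -1.2892]), array([-0.112 , -0.1009,  0.1747]))
```

Request:
drive_effector --motion '{"drx": [-0.36, -0.36, -0.36, -0.36, -0.36, -0.712, -0.712, -0.712], "dry": [0.04, 0.04, 0.04, 0.04, 0.04, 0.085, 0.085, 0.085], "drz": [-0.64, -0.64, -0.64, -0.64, -0.64, -1.289, -1.289, -1.289], "tx": [-0.056, -0.056, -0.056, -0.056, -0.056, -0.112, -0.112, -0.112], "ty": [-0.05, -0.05, -0.05, -0.05, -0.05, -0.101, -0.101, -0.101], "tz": [0.04, 0.04, 0.04, 0.04, 0.04, 0.1, 0.1, 0.1], "jaw": [0.06, 0.06, 0.06, 0.06, 0.06, 0.06, 0.06, 0.06]}'

```text
t: 7.75
tcp_pos: [0.6935, 0.0785, 0.2101]
tcp_rot: [-3.006, 0.177, 0.629]
contact_force: [0.6, 0.2, -0.8]
finger_gap: 0.0595
gripper_force: 0.0
```

```bash
python3 - <<'E'
from h import *
print(bt(0,.13),ctrl.sense()["qpos"].round(2))
E
```

```text
(array([-0.1406,  0.0292, -0.2321]), array([ 0.0191, -0.0228,  0.0552])) [-0.12  0.78 -0.03  1.07 -0.12  1.68 -1.82]
```

Request:
drive_effector --motion '{"drx": [-0.14, -0.14, -0.14], "dry": [0.03, 0.03, 0.03], "drz": [-0.232, -0.232, -0.232], "tx": [0.019, 0.019, 0.019], "ty": [-0.023, -0.023, -0.023], "tz": [0, 0, 0], "jaw": [0.06, 0.06, 0.06]}'

```text
t: 8.05
tcp_pos: [0.7138, 0.0942, 0.2049]
tcp_rot: [3.05, 0.204, -0.585]
contact_force: [-0.2, 1.1, 0.4]
finger_gap: 0.0597
gripper_force: 0.0
```

```bash
python3 - <<'E'
from h import *
print(bt(0,.13),ctrl.sense()["qpos"].round(2)); print(bt(.8,.1))
E
```

```text
(array([ 0.0003, -0.0016, -0.0094]), array([ 0.0003, -0.0129,  0.0559])) [-0.18  0.81 -0.05  1.01  0.    1.7  -1.66]
(array([ 0.7435, -0.0049, -0.3055]), array([-0.0134,  0.062 ,  0.0499]))
```

Request:
drive_effector --motion '{"drx": [0.744, 0.744, 0.744, 0.744, 0.744, 0.744], "dry": [-0.005, -0.005, -0.005, -0.005, -0.005, -0.005], "drz": [-0.306, -0.306, -0.306, -0.306, -0.306, -0.306], "tx": [-0.013, -0.013, -0.013, -0.013, -0.013, -0.013], "ty": [0.062, 0.062, 0.062, 0.062, 0.062, 0.062], "tz": [0.03, 0.03, 0.03, 0.03, 0.03, 0.03], "jaw": [0.06, 0.06, 0.06, 0.06, 0.06, 0.06]}'

```text
t: 8.65
tcp_pos: [0.6992, 0.0175, 0.1809]
tcp_rot: [-2.304, -0.331, 0.512]
contact_force: [-0.6, -0.6, -1.2]
finger_gap: 0.0601
gripper_force: 0.0
```

```bash
python3 - <<'E'
from h import *
print(bt(.8,.1),ctrl.sense()["qpos"].round(2)); print(bt(0,.1))
E
```

```text
(array([-0.0041, -0.0101, -0.015 ]), array([0.0018, 0.0041, 0.0213])) [ 0.28  0.98 -0.27  0.98 -0.42  1.79 -1.19]
(array([-0.7481, -0.0034,  0.2791]), array([ 0.0306, -0.0204,  0.0965]))
```

Request:
drive_effector --motion '{"drx": [-0.748, -0.748, -0.748, -0.748, -0.748, -0.748, -0.748], "dry": [-0.003, -0.003, -0.003, -0.003, -0.003, -0.003, -0.003], "drz": [0.279, 0.279, 0.279, 0.279, 0.279, 0.279, 0.279], "tx": [0.031, 0.031, 0.031, 0.031, 0.031, 0.031, 0.031], "ty": [-0.02, -0.02, -0.02, -0.02, -0.02, -0.02, -0.02], "tz": [0.06, 0.06, 0.06, 0.06, 0.06, 0.06, 0.06], "jaw": [0.06, 0.06, 0.06, 0.06, 0.06, 0.06, 0.06]}'

```text
t: 9.35
tcp_pos: [0.6974, 0.0898, 0.1515]
tcp_rot: [3.05, 0.239, -0.577]
contact_force: [0.0, 0.4, -0.5]
finger_gap: 0.0596
gripper_force: 0.0
```

```bash
python3 - <<'E'
from h import *
import cv2
print(bt(0,0),ctrl.sense()["qpos"].round(2))
p=ctrl.camera_params("wrist");s=ctrl.sense();a=ctrl.grab_frame("wrist")[:,:,::-1].copy()
print(proj(p,W(np.array([bar(0,-.026),bar(0,-.084)]))).round(0).tolist(),proj(p,s["tcp_pos"]-R.from_rotvec(s["tcp_rot"]).apply([0,0,.04])).round())
cv2.imwrite("pics/w7.png",cv2.resize(a,(800,600)))
E
```

```text
(array([ 0.0047, -0.0067,  0.0129]), array([-0.0044, -0.0156,  0.1299])) [-0.19  0.81 -0.04  1.13  0.    1.57 -1.63]
[[238.0, 221.0], [236.0, 168.0]] [[254. 262.]]
```

View pics/w7.png

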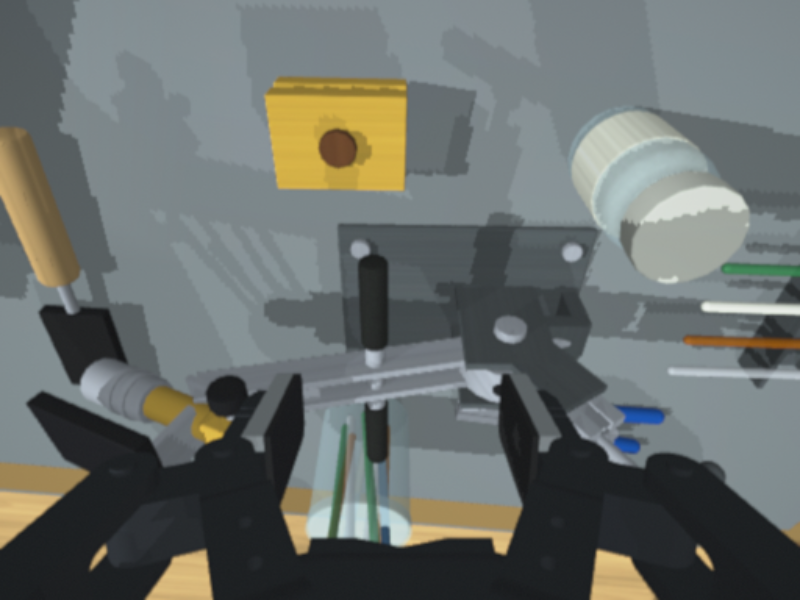

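The cross-bar sleeve runs (374,262)–(374,345) px, exactly as predicted. I'll descend and grip.

Request:
drive_effector --motion '{"drx": [0.005, 0.005, 0.005, 0.005, 0.005], "dry": [-0.006, -0.006, -0.006, -0.006, -0.006], "drz": [0.013, 0.013, 0.013, 0.013, 0.013], "tx": [-0.004, -0.004, -0.004, -0.004, -0.004], "ty": [-0.015, -0.015, -0.015, -0.015, -0.015], "tz": [0.04, 0.08, 0.11, 0.13, 0.13], "jaw": [0.055, 0.055, 0.055, 0.055, 0.055]}'

```text
t: 9.9
tcp_pos: [0.6425, 0.0882, 0.0281]
tcp_rot: [3.049, 0.202, -0.598]
contact_force: [-0.6, -0.3, -0.1]
finger_gap: 0.0551
gripper_force: 0.0
```

```bash
python3 - <<'E'
from h import *
print(bt(0,0),ctrl.sense()["qpos"].round(2))
E
```

```text
(array([-0.0014,  0.007 , -0.0103]), array([ 0.0011, -0.0087, -0.0048])) [-0.19  0.85 -0.05  1.37  0.    1.31 -1.67]
```

Request:
drive_effector --motion '{"drx": [0, 0, 0, 0, 0, 0, 0], "dry": [0.005, 0.005, 0.005, 0.005, 0.005, 0.005, 0.005], "drz": [-0.008, -0.008, -0.008, -0.008, -0.008, -0.008, -0.008], "tx": [0.001, 0.001, 0.001, 0.001, 0.001, 0.001, 0.001], "ty": [-0.008, -0.008, -0.008, -0.008, -0.008, -0.008, -0.008], "tz": [-0.003, -0.003, -0.003, -0.003, -0.003, -0.003, -0.003], "jaw": [0.05, 0.05, 0, 0, 0, 0, 0]}'

```text
t: 10.6
tcp_pos: [0.6481, 0.0974, 0.0354]
tcp_rot: [3.05, 0.219, -0.574]
contact_force: [1.7, -4.8, 4.3]
finger_gap: 0.0137
gripper_force: 58.5
```

```bash
python3 - <<'E'
from h import *
print(bt(0,0))
for q in(.1,.2,.3,.4,.5,.6,.7,.8,.83): print(q,bt(q,0))
E
```

```text
(array([ 0.0036, -0.0081, -0.0001]), array([-0.0025, -0.0004,  0.0044]))
0.1 (array([ 0.0966, -0.0081, -0.0368]), array([-0.0056, -0.0023, -0.0035]))
0.2 (array([ 0.1896, -0.008 , -0.0736]), array([-0.0087, -0.0034, -0.0114]))
0.3 (array([ 0.2826, -0.0079, -0.1104]), array([-0.0118, -0.0036, -0.0195]))
0.4 (array([ 0.3756, -0.0078, -0.1471]), array([-0.015 , -0.003 , -0.0275]))
0.5 (array([ 0.4686, -0.0076, -0.1839]), array([-0.0181, -0.0015, -0.0355]))
0.6 (array([ 0.5616, -0.0075, -0.2207]), array([-0.0211,  0.0009, -0.0432]))
0.7 (array([ 0.6546, -0.0073, -0.2575]), array([-0.024 ,  0.004 , -0.0507]))
0.8 (array([ 0.7476, -0.0072, -0.2942]), array([-0.0268,  0.008 , -0.0579]))
0.83 (array([ 0.7755, -0.0071, -0.3053]), array([-0.0277,  0.0093, -0.0599]))
```

```bash
cat >> h.py <<'E'
import os
def swing(q):   # rigid swing about pivot from saved grip pose
    g=np.load("g.npy"); s=ctrl.sense(); Q=R.from_rotvec(-q*RS.apply([0,1,0])); pv=W(PIV)
    Rt=Q*R.from_rotvec(g[3:]); t=pv+Q.apply(g[:3]-pv); Rc=R.from_rotvec(s["tcp_rot"])
    return (Rc.inv()*Rt).as_rotvec().round(3),Rc.inv().apply(t-s["tcp_pos"]).round(4)
E
python3 - <<'E'
from h import *
s=ctrl.sense(); np.save("g.npy",np.r_[s["tcp_pos"],s["tcp_rot"]])
for q in(.12,.24,.36,.48,.6,.72,.83): print(q,*swing(q))
E
```

```text
0.12 [ 0.112  0.    -0.044] [-0.0037 -0.0018 -0.0094]
0.24 [ 0.224  0.    -0.087] [-0.0074 -0.0025 -0.0189]
0.36 [ 0.335  0.    -0.131] [-0.0111 -0.0019 -0.0284]
0.48 [ 0.447  0.001 -0.175] [-0.0148 -0.     -0.0378]
0.6 [ 0.559  0.001 -0.218] [-0.0183  0.003  -0.0469]
0.72 [ 0.671  0.001 -0.262] [-0.0217  0.0071 -0.0556]
0.83 [ 0.773  0.001 -0.302] [-0.0247  0.0119 -0.0631]
```

Request:
drive_effector --motion '{"drx": [0.056, 0.112, 0.168, 0.224, 0.28, 0.335, 0.335], "dry": [0, 0, 0, 0, 0, 0, 0], "drz": [-0.022, -0.044, -0.066, -0.087, -0.109, -0.131, -0.131], "tx": [-0.0018, -0.0037, -0.0055, -0.0074, -0.0092, -0.0111, -0.0111], "ty": [-0.001, -0.0018, -0.0022, -0.0025, -0.0022, -0.0019, -0.0019], "tz": [-0.0047, -0.0094, -0.014, -0.0189, -0.0236, -0.0284, -0.0284], "jaw": [0, 0, 0, 0, 0, 0, 0]}'

```text
t: 11.3
tcp_pos: [0.6476, 0.1004, 0.0646]
tcp_rot: [-2.744, -0.29, 0.554]
contact_force: [3.5, -1.3, -3.4]
finger_gap: 0.0135
gripper_force: 60.5
```

```bash
python3 - <<'E'
from h import *
for q in(.36,.42,.48,.6,.72,.84): print(q,*swing(q))
print(ctrl.sense()["ft_torque"],ctrl.sense()["qpos"].round(2))
E
```

```text
0.36 [-0.005  0.    -0.001] [-0.0005  0.0006 -0.0015]
0.42 [ 0.051  0.    -0.023] [-0.0023 -0.0005 -0.0061]
0.48 [ 0.107  0.    -0.044] [-0.0042 -0.0013 -0.0108]
0.6 [ 0.219  0.    -0.088] [-0.0079 -0.002  -0.0204]
0.72 [ 0.331  0.    -0.132] [-0.0116 -0.0014 -0.0299]
0.84 [ 0.442  0.    -0.175] [-0.0153  0.0004 -0.0393]
[-1.09428694 -1.29144968  0.05469407] [ 0.03  0.85 -0.19  1.33 -0.19  1.37 -1.41]
```

Request:
drive_effector --motion '{"drx": [0.055, 0.11, 0.165, 0.219, 0.275, 0.331, 0.4, 0.4], "dry": [0, 0, 0, 0, 0, 0, 0, 0], "drz": [-0.022, -0.044, -0.066, -0.088, -0.11, -0.132, -0.158, -0.158], "tx": [-0.002, -0.0042, -0.006, -0.0079, -0.0097, -0.0116, -0.014, -0.014], "ty": [-0.0005, -0.0013, -0.0017, -0.002, -0.0018, -0.0014, -0.0005, -0.0005], "tz": [-0.006, -0.0108, -0.0156, -0.0204, -0.0252, -0.0299, -0.036, -0.036], "jaw": [0, 0, 0, 0, 0, 0, 0, 0]}'

```text
t: 12.1
tcp_pos: [0.649, 0.0889, 0.1001]
tcp_rot: [-2.31, -0.35, 0.51]
contact_force: [2.5, -0.6, -1.6]
finger_gap: 0.0133
gripper_force: 61.4
```

```bash
python3 - <<'E'
from h import *
for q in(.76,.803,.84): print(q,*swing(q))
print(ctrl.sense()["ft_torque"],ctrl.sense()["qpos"].round(2))
E
```

```text
0.76 [-0.034  0.002  0.012] [0.0007 0.0015 0.0012]
0.803 [ 0.006  0.002 -0.004] [-0.0006  0.0006 -0.0021]
0.84 [ 0.04   0.002 -0.017] [-0.0017 -0.0001 -0.005 ]
[-0.53767211 -1.02294576 -0.21163595] [ 0.25  0.96 -0.32  1.24 -0.4   1.54 -1.15]
```

Request:
drive_effector --motion '{"drx": [0.02, 0.03, 0.03], "dry": [0, 0, 0], "drz": [-0.01, -0.013, -0.013], "tx": [-0.001, -0.0015, -0.0015], "ty": [0, 0, 0], "tz": [-0.004, -0.005, -0.005], "jaw": [0, 0, 0]}'

```text
t: 12.4
tcp_pos: [0.6492, 0.0873, 0.1026]
tcp_rot: [-2.28, -0.359, 0.507]
contact_force: [3.3, 5.2, -11.6]
finger_gap: 0.0135
gripper_force: 60.7
```

```bash
python3 - <<'E'
from h import *
print(*swing(.803), ctrl.sense()["contact_force"],ctrl.sense()["ft_torque"])
E
```

```text
[-0.021  0.004  0.01 ] [0.0006 0.0012 0.0006] [  3.34406289   5.22247296 -11.55750646] [-1.30344572 -2.21170314 -0.95986294]
```

Request:
drive_effector --motion '{"drx": [-0.01, -0.01, -0.01, -0.01, -0.01, -0.01, -0.01, -0.01], "dry": [0, 0, 0, 0, 0, 0, 0, 0], "drz": [0.004, 0.004, 0.004, 0.004, 0.004, 0.004, 0.004, 0.004], "tx": [0, 0, 0, 0, 0, 0, 0, 0], "ty": [0, 0, 0, 0, 0, 0, 0, 0], "tz": [0.003, 0.003, 0.003, 0.003, -0.04, -0.08, -0.12, -0.12], "jaw": [0, 0.045, 0.045, 0.045, 0.045, 0.045, 0.045, 0.045]}'

```text
t: 13.2
tcp_pos: [0.7077, 0.0069, 0.1839]
tcp_rot: [-2.296, -0.355, 0.499]
contact_force: [-0.4, 0.0, -0.1]
finger_gap: 0.0449
gripper_force: 0.0
```

```bash
python3 - <<'E'
from h import *
import cv2
p=ctrl.camera_params("wrist");a=ctrl.grab_frame("wrist"); g=a.max(2)
print(ctrl.sense()["qpos"].round(2))
for q in(.803,.7,0): print(q,proj(p,W(np.array([bar(q,-.026),bar(q,-.05),bar(q,-.084)]))).round(0).tolist())
u,w,x=proj(p,W(np.array([bar(.803,-.05),bar(.803,-.084),bar(.803,-.1)])))
r,c=int(u[1]),int(u[0])
print(r,g[r,max(c-24,0):c+24:2].tolist())
m=(u+w)/2; print(g[int(m[1]),int(m[0])-24:int(m[0])+24:2].tolist())
# scene check too
b=ctrl.grab_frame("scene"); cv2.imwrite("/tmp/s2.png",b[:,:,::-1])
print(proj(P["scene"],W(np.array([bar(.803,.026),bar(.803,.084)]))).round(1).tolist())
u=proj(P["scene"],W(bar(.803,.06)))[0]; k=b.max(2)[int(u[1])-10:int(u[1])+11,int(u[0])]; print(k.tolist())
E
```

```text
[ 0.3   1.01 -0.3   0.93 -0.4   1.82 -1.19]
0.803 [[253.0, 216.0], [253.0, 196.0], [253.0, 163.0]]
0.7 [[252.0, 210.0], [252.0, 190.0], [252.0, 158.0]]
0 [[266.0, 176.0], [266.0, 157.0], [267.0, 127.0]]
195 [139, 128, 129, 129, 129, 129, 129, 129, 121, 42, 38, 35, 35, 32, 33, 32, 29, 57, 126, 129, 129, 129, 128, 129]
[142, 139, 128, 129, 129, 128, 128, 130, 119, 38, 37, 36, 35, 33, 33, 31, 31, 46, 123, 129, 129, 129, 129, 129]
[[257.6, 174.1], [239.7, 165.3]]
[138, 141, 143, 143, 143, 142, 141, 142, 140, 139, 136, 134, 132, 129, 129, 129, 126, 126, 126, 126, 125]
```

```bash
cat >> h.py <<'E'
def tt(d,back=0,turn=1.45):
    x=np.cos(turn)*np.array([0,-1,0])+np.sin(turn)*np.cross(-A,[0,-1,0])
    return row(tg(0,d)-A*(E0-back),fr(-A,x))
E
python3 - <<'E'
from h import *
print(tt(.014,.14)); s=ctrl.sense(); Rc=R.from_rotvec(s["tcp_rot"]); print(RS.inv().apply(s["tcp_pos"]-Rc.apply([0,0,.035])-[v[0],v[1],0]), Rc.inv().apply([0,0,1]))
E
```

```text
(array([0.0658, 0.4891, 1.4743]), array([-0.1258,  0.0282, -0.0758]))
[-0.05448956 -0.1019898   0.2031834 ] [-0.24992355 -0.72595119 -0.64072856]
```

Request:
drive_effector --motion '{"drx": [0.026, 0.026, 0.026, 0.026, 0.066, 0.066, 0.066, 0.066], "dry": [0.196, 0.196, 0.196, 0.196, 0.489, 0.489, 0.489, 0.489], "drz": [0.59, 0.59, 0.59, 0.59, 1.474, 1.474, 1.474, 1.474], "tx": [-0.02, -0.02, -0.02, -0.02, -0.126, -0.126, -0.126, -0.126], "ty": [-0.058, -0.058, -0.058, -0.058, 0.028, 0.028, 0.028, 0.028], "tz": [-0.1, -0.1, -0.1, -0.1, -0.09, -0.09, -0.09, -0.09], "jaw": [0.045, 0.045, 0.045, 0.045, 0.045, 0.045, 0.045, 0.045]}'

```text
t: 14.1
tcp_pos: [0.6321, -0.1189, 0.2459]
tcp_rot: [-2.28, 1.207, 0.575]
contact_force: [-0.1, -0.6, -0.4]
finger_gap: 0.0451
gripper_force: 0.0
```

```bash
python3 - <<'E'
from h import *
print(tt(.014,.14),ctrl.sense()["qpos"].round(2))
E
```

```text
(array([0.0181, 0.1105, 0.3192]), array([-0.0061, -0.0049,  0.0129])) [ 0.39  0.64 -0.03  1.35 -0.52  1.56 -2.06]
```

Request:
drive_effector --motion '{"drx": [0.018, 0.018, 0.018, 0.018], "dry": [0.11, 0.11, 0.11, 0.11], "drz": [0.319, 0.319, 0.319, 0.319], "tx": [-0.006, -0.006, -0.006, -0.006], "ty": [-0.005, -0.005, -0.005, -0.005], "tz": [0.013, 0.013, 0.013, 0.013], "jaw": [0.045, 0.045, 0.045, 0.045]}'

```text
t: 14.5
tcp_pos: [0.6355, -0.0967, 0.2434]
tcp_rot: [-2.152, 1.616, 0.551]
contact_force: [0.5, 0.5, 0.3]
finger_gap: 0.0453
gripper_force: 0.0
```

```bash
python3 - <<'E'
from h import *
print(tt(.014,0),ctrl.sense()["qpos"].round(2))
p=ctrl.camera_params("wrist");g=ctrl.grab_frame("wrist").max(2)
b=np.cross([0,1,0],A)*.036
q=proj(p,W(np.array([tg(0,.014),tg(0,.014)+b,tg(0,.014)-b]))).round().astype(int);print(q.tolist())
for r in(q[0,1],q[1,1]-8): print(g[r,q[0,0]-30:q[0,0]+30:3].tolist())
c=q[0,0];print(g[q[2,1]-24:q[1,1]+24:3,c].tolist())
E
```

```text
(array([-0.0002,  0.0045,  0.0189]), array([0.0079, 0.0064, 0.1385])) [ 0.29  0.56  0.04  1.44 -0.52  1.44 -2.38]
[[266, 177], [260, 215], [272, 136]]
[98, 101, 98, 94, 104, 154, 143, 91, 74, 85, 84, 82, 76, 155, 77, 95, 95, 90, 84, 83]
[154, 154, 154, 140, 157, 149, 151, 96, 78, 85, 84, 78, 105, 147, 146, 146, 145, 144, 144, 145]
[70, 84, 133, 145, 136, 145, 125, 73, 70, 78, 82, 84, 84, 84, 84, 84, 85, 83, 84, 84, 84, 84, 83, 84, 83, 84, 84, 84, 84, 83, 85, 84, 85, 88, 116, 120, 148, 161, 138, 146, 145, 127, 94]
```

Request:
drive_effector --motion '{"drx": [0, 0, 0, 0, 0], "dry": [0.004, 0.004, 0.004, 0.004, 0.004], "drz": [0.019, 0.019, 0.019, 0.019, 0.019], "tx": [0.008, 0.008, 0.008, 0.008, 0.008], "ty": [0.006, 0.006, 0.006, 0.006, 0.006], "tz": [0.05, 0.09, 0.12, 0.138, 0.138], "jaw": [0.045, 0.045, 0.045, 0.045, 0.045]}'

```text
t: 15.05
tcp_pos: [0.6201, -0.0316, 0.1191]
tcp_rot: [-2.141, 1.64, 0.56]
contact_force: [-1.2, -0.5, -0.7]
finger_gap: 0.0449
gripper_force: 0.0
```

```bash
python3 - <<'E'
from h import *
print(tt(.014,0))
E
```

```text
(array([ 0.0036,  0.0037, -0.0014]), array([-0.0012, -0.0008, -0.0021]))
```

Request:
drive_effector --motion '{"drx": [0.003, 0.003, 0.003, 0.003, 0.003, 0.003, 0.003], "dry": [0.003, 0.003, 0.003, 0.003, 0.003, 0.003, 0.003], "drz": [0, 0, 0, 0, 0, 0, 0], "tx": [-0.001, -0.001, -0.001, -0.001, -0.001, -0.001, -0.001], "ty": [-0.001, -0.001, -0.001, -0.001, -0.001, -0.001, -0.001], "tz": [-0.002, -0.002, -0.002, -0.002, -0.004, -0.0085, -0.0085], "jaw": [0, 0, 0, 0, 0, 0, 0]}'

```text
t: 15.75
tcp_pos: [0.6211, -0.0384, 0.1286]
tcp_rot: [-2.141, 1.646, 0.551]
contact_force: [-5.8, 3.3, -10.8]
finger_gap: 0.011
gripper_force: 58.5
```

```bash
python3 - <<'E'
from h import *
print(tt(.014,0),ctrl.sense()["contact_force"]@RS.apply(A))
E
```

```text
(array([-0.0001, -0.0031, -0.0033]), array([-0.002 , -0.0009,  0.0096])) -11.282314038643504
```

Request:
drive_effector --motion '{"drx": [0, 0, 0, 0, 0, 0], "dry": [0, 0, 0, 0, 0, 0], "drz": [0, 0, -0.1, -0.2, -0.3, -0.3], "tx": [0, 0, 0, 0, 0, 0], "ty": [0, 0, 0, 0, 0, 0], "tz": [-0.0015, -0.0015, -0.0015, -0.0015, -0.0015, -0.0015], "jaw": [0, 0, 0, 0, 0, 0]}'

```text
t: 16.35
tcp_pos: [0.6217, -0.0387, 0.1294]
tcp_rot: [-2.33, 1.285, 0.456]
contact_force: [-3.6, 3.5, -10.8]
finger_gap: 0.0116
gripper_force: 58.5
```

```bash
python3 - <<'E'
from h import *
print(tt(.014,0),ctrl.sense()["contact_force"]@RS.apply(A),ctrl.sense()["ft_torque"])
E
```

```text
(array([-0.0003, -0.0029,  0.2997]), array([-0.0017, -0.0009,  0.0105])) -11.240922174811683 [-1.19285543  0.36286391  0.39084207]
```

Request:
drive_effector --motion '{"drx": [0, 0, 0, 0, 0, 0], "dry": [0, 0, 0, 0, 0, 0], "drz": [0, -0.1, -0.2, -0.3, -0.4, -0.4], "tx": [0, 0, 0, 0, 0, 0], "ty": [0, 0, 0, 0, 0, 0], "tz": [-0.0015, -0.0015, -0.0015, -0.0015, -0.0015, -0.0015], "jaw": [0, 0, 0, 0, 0, 0]}'

```text
t: 16.95
tcp_pos: [0.6225, -0.0391, 0.1312]
tcp_rot: [-2.501, 0.784, 0.32]
contact_force: [-2.9, 5.0, -11.6]
finger_gap: 0.0113
gripper_force: 58.5
```

```bash
python3 - <<'E'
from h import *
print(tt(.014,0),ctrl.sense()["contact_force"]@RS.apply(A),ctrl.sense()["ft_torque"])
E
```

```text
(array([-0.0009, -0.0032,  0.7001]), array([-0.0014, -0.0007,  0.0122])) -12.666449450035064 [-1.05096836  0.24430432  0.29421882]
```

Request:
drive_effector --motion '{"drx": [0, 0, 0, 0, 0, 0, 0], "dry": [0, 0, 0, 0, 0, 0, 0], "drz": [-0.12, -0.25, -0.37, -0.5, -0.62, -0.75, -0.75], "tx": [0, 0, 0, 0, 0, 0, 0], "ty": [0, 0, 0, 0, 0, 0, 0], "tz": [0, 0, 0, 0, 0, 0, 0], "jaw": [0, 0, 0, 0, 0, 0, 0]}'

```text
t: 17.65
tcp_pos: [0.6228, -0.0379, 0.1318]
tcp_rot: [-2.578, -0.186, 0.049]
contact_force: [-1.2, 7.7, -10.8]
finger_gap: 0.0112
gripper_force: 58.7
```

```bash
python3 - <<'E'
from h import *
print(tt(.0,0,0),ctrl.sense()["contact_force"]@RS.apply(A),ctrl.sense()["ft_torque"])
E
```

```text
(array([ 0.0008, -0.0027,  0.0019]), array([-0.0012, -0.0001,  0.0262])) -13.30789972550553 [-0.36678993  0.11973239  0.08100837]
```

Request:
drive_effector --motion '{"drx": [0, 0, 0, 0, 0], "dry": [0, 0, 0, 0, 0], "drz": [0, 0, 0, 0, 0], "tx": [0, 0, 0, 0, 0], "ty": [0, 0, 0, 0, 0], "tz": [0.005, 0.01, 0.015, 0.018, 0.018], "jaw": [0, 0, 0, 0, 0]}'

```text
t: 18.15
tcp_pos: [0.6216, -0.0288, 0.1171]
tcp_rot: [-2.579, -0.181, 0.05]
contact_force: [-3.3, 3.7, -4.0]
finger_gap: 0.0115
gripper_force: 59.3
```

```bash
python3 - <<'E'
from h import *
print(tt(.0,0,0),ctrl.sense()["contact_force"]@RS.apply(A),ctrl.sense()["ft_torque"])
E
```

```text
(array([ 0.0014, -0.0027, -0.0017]), array([-0.0012, -0.0002,  0.0088])) -5.5605729999724325 [-0.15134628  0.59312486  0.34732968]
```

Request:
drive_effector --motion '{"drx": [0, 0, 0, 0, 0, 0, 0, 0], "dry": [0, 0, 0, 0, 0, 0, 0, 0], "drz": [0, 0, 0, 0, 0, 0, 0, 0], "tx": [0, 0, 0, 0, 0, 0, 0, 0], "ty": [0, 0, 0, 0, 0, 0, 0, 0], "tz": [0.002, 0.002, 0.002, 0.002, 0.002, -0.04, -0.08, -0.12], "jaw": [0, 0, 0.05, 0.05, 0.05, 0.05, 0.05, 0.05]}'

```text
t: 18.95
tcp_pos: [0.6319, -0.094, 0.221]
tcp_rot: [-2.582, -0.18, 0.044]
contact_force: [0.6, 0.4, 0.7]
finger_gap: 0.0498
gripper_force: 0.0
```

Request:
drive_effector --motion '{"drx": [0, 0, 0], "dry": [0, 0, 0], "drz": [0, 0, 0], "tx": [0, 0, 0], "ty": [0, 0, 0], "tz": [-0.02, -0.02, -0.02], "jaw": [0.05, 0.05, 0.05]}'

```text
t: 19.25
tcp_pos: [0.633, -0.1033, 0.2362]
tcp_rot: [-2.581, -0.18, 0.044]
contact_force: [-0.7, 0.3, -0.6]
finger_gap: 0.0499
gripper_force: 0.0
```

```bash
python3 - <<'E'
from h import *
p=ctrl.camera_params("wrist");s=ctrl.sense();im=ctrl.grab_frame("wrist");g=im.max(2).astype(int)
for d in(0,.004,.014,.02): print(d,proj(p,W(np.array([tg(0,d),tg(.036,d),tg(-.036,d)]))).round(1).tolist())
q=proj(p,W(np.array([tg(0),tg(.036),tg(-.036)]))).round().astype(int); c=q[0,0]
print(g[q[2,1]-20:q[1,1]+20:2,c].tolist()); print(g[q[2,1]-20:q[1,1]+20:2,c-3].tolist()); print(g[q[0,1],c-20:c+20].tolist()); print(g[q[0,1]+15,c-20:c+20].tolist())
print(tt(0,.14,0))
for q_ in(.803,.7,0): print(q_,proj(p,W(np.array([bar(q_,-.026),bar(q_,-.084),bar(q_,.026),bar(q_,.084)]))).round(0).tolist())
b=proj(p,W(np.array([bar(.803,-.055),bar(.803,.055)]))).round().astype(int)
for x in b: print(g[x[1],x[0]-24:x[0]+24:2].tolist())
E
```

```text
0 [[253.6, 185.5], [253.7, 222.2], [253.4, 146.1]]
0.004 [[253.6, 186.6], [253.7, 223.8], [253.4, 146.7]]
0.014 [[253.5, 189.6], [253.7, 228.0], [253.3, 148.4]]
0.02 [[253.5, 191.5], [253.6, 230.6], [253.3, 149.5]]
[93, 93, 94, 93, 94, 93, 94, 101, 143, 158, 85, 78, 85, 89, 89, 90, 90, 89, 89, 90, 90, 89, 90, 88, 90, 90, 89, 89, 89, 90, 90, 90, 90, 91, 90, 91, 90, 91, 91, 92, 92, 91, 92, 93, 93, 92, 91, 86, 99, 114, 114, 113, 113, 114, 114, 113, 113, 113]
[93, 92, 95, 93, 94, 93, 93, 101, 162, 191, 137, 85, 93, 99, 98, 98, 98, 99, 99, 98, 99, 98, 98, 99, 99, 99, 98, 99, 98, 99, 99, 99, 99, 98, 98, 98, 97, 97, 98, 97, 99, 98, 98, 98, 98, 99, 96, 97, 113, 113, 113, 113, 113, 113, 114, 113, 113, 113]
[101, 100, 100, 100, 95, 73, 62, 98, 145, 155, 154, 152, 150, 135, 106, 98, 98, 98, 98, 94, 90, 85, 80, 78, 77, 75, 71, 66, 73, 107, 139, 150, 152, 152, 143, 108, 67, 66, 93, 101]
[157, 157, 157, 156, 157, 156, 156, 156, 156, 156, 156, 156, 156, 149, 118, 99, 98, 97, 96, 95, 91, 86, 81, 78, 77, 75, 71, 67, 82, 124, 146, 145, 136, 135, 131, 126, 125, 121, 116, 113]
(array([ 0.0028, -0.005 , -0.0017]), array([-0.0014, -0.0006,  0.0086]))
0.803 [[185.0, 146.0], [181.0, 91.0], [188.0, 191.0], [191.0, 238.0]]
0.7 [[183.0, 145.0], [180.0, 91.0], [186.0, 190.0], [189.0, 235.0]]
0 [[193.0, 139.0], [190.0, 92.0], [195.0, 178.0], [197.0, 218.0]]
[154, 153, 154, 154, 154, 154, 154, 154, 154, 82, 43, 41, 38, 37, 33, 30, 89, 164, 163, 164, 163, 164, 164, 163]
[139, 139, 139, 138, 139, 140, 139, 140, 141, 99, 42, 41, 38, 36, 35, 30, 116, 142, 142, 142, 141, 140, 136, 127]
```

Request:
drive_effector --motion '{"drx": [0, 0, 0, 0, 0, 0, 0], "dry": [0, 0, 0, 0, 0, 0, 0], "drz": [0, 0, 0, 0, 0, 0, 0], "tx": [-0.05, -0.05, -0.05, -0.05, -0.05, -0.05, -0.05], "ty": [0, 0.05, 0.1, 0.15, 0.2, 0.25, 0.25], "tz": [0, -0.05, -0.07, -0.09, -0.1, -0.1, -0.1], "jaw": [0.05, 0.05, 0.05, 0.05, 0.05, 0.05, 0.05]}'

```text
t: 20.0
tcp_pos: [0.6183, -0.3754, 0.1845]
tcp_rot: [-2.58, -0.175, 0.051]
contact_force: [-0.6, 0.3, -0.5]
finger_gap: 0.0496
gripper_force: 0.0
```

```bash
python3 - <<'E'
from h import *
import cv2
for n in("scene","top"):
    a=cv2.imread(f"/tmp/{n}.png",0).astype(np.float32); b=cv2.cvtColor(ctrl.grab_frame(n),cv2.COLOR_RGB2GRAY).astype(np.float32)
    def match(X,h,lab):
        u=proj(P[n],W(X))[0].round().astype(int); k=4
        t=a[u[1]-h:u[1]+h+1,u[0]-h:u[0]+h+1]; s=b[u[1]-h-k:u[1]+h+k+1,u[0]-h-k:u[0]+h+k+1]
        m=cv2.matchTemplate(s,t,cv2.TM_CCOEFF_NORMED); _,v_,_,l=cv2.minMaxLoc(m); print(n,lab,"shift",l[0]-k,l[1]-k,round(v_,3),"zero",round(float(m[k,k]),3))
    match(tg(.025),7,"T near"); match(tg(-.025),7,"T far"); match(tg(0),8,"T mid")
    match(np.array([-.078,-.12,.1]),10,"bottle"); match(np.array([.076,.133,.1]),13,"jar"); match(np.array([.081,-.124,.042]),11,"press")
    print("pull .005 px",(proj(P[n],W(tg(0,.005)))-proj(P[n],W(tg(0)))).round(1))
    d=np.abs(a-b)>25; ys,xs=np.where(d[:,150:]); print("diff",d.sum())
    for q in(.803,.7): print(q,proj(P[n],W(np.array([bar(q,.05),bar(q,-.05)]))).round(1).tolist())
    for y in(.05,-.05):
        u=proj(P[n],W(bar(.803,y)))[0].round().astype(int); print(b[u[1]-6:u[1]+7,u[0]].astype(int).tolist(),b[u[1],u[0]-6:u[0]+7].astype(int).tolist())
print(ctrl.sense()["tcp_pos"],ctrl.sense()["t"])
E
```

```text
scene T near shift 0 0 0.995 zero 0.995
scene T far shift 0 0 0.892 zero 0.892
scene T mid shift 0 0 0.981 zero 0.981
scene bottle shift 0 0 0.984 zero 0.984
scene jar shift 0 0 0.908 zero 0.908
scene press shift 0 0 0.98 zero 0.98
pull .005 px [[-0.7 -0.5]]
diff 11175
0.803 [[250.1, 170.4], [282.3, 186.4]]
0.7 [[251.7, 170.2], [283.8, 186.1]]
[116, 116, 117, 102, 62, 40, 39, 35, 37, 46, 84, 114, 116] [45, 38, 33, 37, 36, 37, 39, 37, 40, 44, 61, 82, 97]
[109, 112, 110, 94, 47, 37, 37, 35, 33, 43, 82, 109, 112] [42, 34, 34, 35, 33, 36, 37, 36, 36, 37, 44, 59, 79]
top T near shift 0 0 0.893 zero 0.893
top T far shift 0 0 0.972 zero 0.972
top T mid shift 0 0 0.841 zero 0.841
top bottle shift 0 0 0.981 zero 0.981
top jar shift 0 0 0.995 zero 0.995
top press shift 0 0 0.953 zero 0.953
pull .005 px [[ 1.1 -0.5]]
diff 12248
0.803 [[245.9, 202.5], [239.9, 166.1]]
0.7 [[243.3, 203.2], [237.3, 167.0]]
[20, 18, 18, 21, 23, 16, 22, 21, 24, 22, 27, 25, 24] [69, 69, 52, 33, 30, 28, 22, 22, 36, 63, 75, 76, 76]
[22, 16, 19, 16, 19, 22, 20, 23, 21, 20, 28, 35, 51] [21, 47, 62, 50, 27, 28, 20, 24, 50, 92, 108, 109, 110]
[ 0.61759713 -0.37522991  0.1830728 ] 20.1
```

```bash
python3 -c "
from cell import ctrl
print(ctrl.job_done())"
```

```text
the job is handed in; nothing more can be done
None
```

I handed the job in: the torch arm is up at its end stop and stays there released. The pin is turned back and home as far as the cameras resolve (about 2–3 mm). The jar, press and bottle show no shift; I didn't check the paddle, pliers and rod rest. It took 20 s.

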